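# Shim the rocking decorating stand

## Robot

A 6-joint arm with a two-finger parallel gripper is mounted at the origin on the work surface. World frame = base frame: x ahead of the robot, y to its left, z up, the work surface at z = 0. Lengths are in m, angles in rad, forces in N, time in s.
With the tool pointing down it reaches from about 0.3 to 0.875 m from the base axis. Payload 6.4 kg.
Tool frame: the origin (TCP) lies between the finger pads; the fingertips stand 14 mm ahead of it and the grasp point (between the pads) lies 5 mm behind it (arm.nose_length is the distance from the TCP to the fingertips, in m); x points along the fingers, z is the direction in which the jaws open and shut, and the axes are right-handed (so a half turn about x gives the same grasp; the last joint's range is limited). The gripper opens to 85 mm and grips with 20 to 120 N. Pads are 22 mm wide; open, the fingers measure 114 mm over their backs; the gripper's body (76 mm by 85 mm) begins 54 mm behind the grasp point. The pads swing forward as they close: fully open they stand 13 mm farther back than shut.
Start: joints at [-1.509, 0.181, 1.607, -0, 1.354, -0.206], TCP at [0.152, -0.555, 0.245] pointing down, gripper open.
Joint ranges: [-2.99, 2.99], [-0.89, 2.07], [0.3, 2.58], [-1.14, 4.28], [0, 2.63], [-3.12, 3.12]. Speed limits (rad/s): [2.57, 2.57, 3.01, 3.14, 3.14, 3.14].

## Interface

Orientations are given as a unit quaternion [w, x, y, z].
In Python, from workcell import arm gives the robot as it stands. The module is installed in compiled form; this text tells all that it offers.
- The arm moves only by the tool servo_tool, never from a script. Its argument "rows" is a list that holds one entry, the list of rows, each a list of 4 numbers: the shift along the tool's x, y, z in mm, then the turn about the tool's x in rad. A call has 1 to 10 rows; each row shifts and turns the pose as measured when the row begins, along the tool's axes as they then stand; what a row does not reach is not made up. A row lasts 1/8 s, in which the tool goes at most 62.5 mm and 10.7 degrees, less where a joint would pass 70% of its speed; a pose out of reach is approached as far as the arm can. A call with a gripper value outside its range is refused whole. "claw" is the opening, from -1 (shut) to 1 (fully open), set as the call begins (left out, the last holds). The fingers move at their own pace and stop on an object; the grip force is fixed at half the most. Time passes only in rows, so rows that do not move let the fingers close. It gives the time, the measured TCP pose, the force and the opening at its end, in the units of the state.
- arm.read_state(): the state, without advancing time (a new reading comes with each control period).
- arm.snapshot(name): name is "side" or "top" or "wrist"; returns a dict with "img" (480x640x3 uint8, blue, green, red), "depth" (480x640 float32, m along the optical axis (not along the pixel's ray), 0 where there is no reading), "fx", "fy", "cx", "cy" (pixels), "rvec" (rotation vector, rad) and "tvec" (3), from world to camera coordinates, as OpenCV has them; the wrist camera has in their place "hand_eye" (4x4, takes a point from camera to tool coordinates, whose origin is the TCP and whose axes are the tool frame's). Camera axes: x right, y down, z forward; pixel columns grow to the right and rows downward; lengths in m; the calibration is good to about 2 mm. A picture is of the moment at which its call begins: read the wrist's pose just before it.
- arm.hand_in(): hands the job in, once; it reports no verdict.
The state is a dict: "time": time; "joint_pos": joint angles; "qd": joint speeds; "joint_torque": joint torques, N m; "tcp_pos": TCP position; "tcp_rot": TCP orientation; "wrist_force": force on the tool from outside, world axes, zero at the start; "torque": the same for the moment, N m; "width": finger opening in m.
Only numpy, scipy, OpenCV 4.12 (cv2) and the standard library are available. Lean on these libraries where they do the work, as an engineer would, in place of code of your own. Each camera call takes 0.05 s, during which the arm holds its last target. There are 200 camera calls.

## Task

The wooden decorating stand rocks because its red foot, at the corner with the red dot on top, is too short. Slide the flat blue packer under the red foot, leaving it lying flat on the table, then slide the yellow tapered shim in on top of it, thin end first, until it is just snug under the foot and the stand can no longer rock, with the other three feet still down on the table. Work gently: do not shift the stand, or disturb the ceramic church on it and the things around it.

Things in the scene. Friction and masses are not known exactly. Their poses are not given: they have to be found in the camera images.
- stand: Loose stand, 1.2 kg: wooden slab 230 (x) x 190 (y) mm, top 75 mm, frame underside 47 mm above the table; four legs at x +-95, y +-75 mm. Origin at table level midway between the feet, z up. It stands level on its three black feet, weighed down by the church; the red foot (x -95, y -75, nearest the robot, right) hangs clear. 7 to 9 N upward under the red foot begins to lift a good foot.
- foot (a point): Point at table level straight under the axis of the red short foot, a flat disc 24 mm across whose underside hangs 7.5 to 13.5 mm above this point (not measured, constant in a run). Axes as the stand's: shims slide in along +x, from the robot's side; the slab's edge is 20 mm to -x and to -y of this point. A red dot on the slab's top lies over it.
- packer_mid (a point): Centre (half-way up) of the flat blue packer, a plastic strip 170 mm long (x), 34 mm wide (y), 5 mm thick, 60 g, lying flat. Either end may go in; pinch it across its width 30 to 50 mm from its centre so that the gripper stays clear of the slab.
- wedge_tab (a point): Centre of the upright tab of the yellow tapered shim (50 g), 34 mm above its flat underside. Tab 14 mm thick (y), 28 long (x), 9 to 49 mm above the underside. Shim 24 mm wide; nose 112 mm to +x of this point, tail 15 mm to -x. From the nose (1.5 mm thick) the top rises 1 in 8 for 62 mm to 9.25 mm, then is level. Stays by friction once wedged; rests stably on the packer; may be pushed by the tab.
- packer: The whole blue packer; origin under its centre, on its underside; axes as packer_mid.
- wedge: The whole yellow tapered shim; origin on its flat underside, 48.5 mm to +x of the tab's centre; axes as wedge_tab.
- church: White unglazed ceramic church, 70 x 60 mm, 180 mm tall, about 0.9 kg, standing loose on the slab's corner opposite the red foot; origin under its centre. To be left alone.
- flask: Grey drinking flask with black lid, 73 mm across, 270 mm tall; origin under its centre. To be left alone.
- jar: Paint jar with blue cap, 56 mm across, 60 mm tall; origin under its centre. To be left alone.
- brush: Paint brush lying on the table. To be left alone.

How it is judged:
By the outcome, as a careful person would: the job done as asked, in the order asked, and still so for the second after the job is handed in, with the robot touching nothing.
It also fails if it takes over 67 s, if anything falls off the work surface, if the arm or the gripper's body presses on something with over 40 N, if the wrist force passes 120 N, or if a joint passes its speed limit or range.

## Working session

There is one attempt and no reset: what is moved stays moved. The work goes in short steps, Python scripts to look and compute and a tool call to move; the robot and the scene stay as the last step left them, time stands still between calls to the robot, and variables do not carry over. Pictures are saved under pics/ and viewed, about 8 in all and at most 12, crops included, and the job is handed in when it is done.

Besides the shell and the picture viewer there is one more tool, called after ">>>" as name(argument=value, ...) on one line, values as JSON. servo_tool: Moves the arm, as the interface text tells. Its arguments: {"type":"object","properties":{"rows":{"type":"array"},"claw":{"type":"number"}},"required":["rows"]}

```bash
mkdir -p pics
cat > h.py <<'E'
import numpy as np, cv2
from workcell import arm
from scipy.spatial.transform import Rotation as R
def cam(name):
    st=arm.read_state(); s=arm.snapshot(name)
    if name=="wrist":
        q=st["tcp_rot"]; T=np.eye(4); T[:3,:3]=R.from_quat([q[1],q[2],q[3],q[0]]).as_matrix(); T[:3,3]=st["tcp_pos"]
        W=T@np.array(s["hand_eye"])
    else:
        M=np.eye(4); M[:3,:3]=cv2.Rodrigues(np.array(s["rvec"],float))[0]; M[:3,3]=np.ravel(s["tvec"]); W=np.linalg.inv(M)
    s["W"]=W; return s
def ray(s,uv,z):
    uv=np.atleast_2d(uv).astype(float)
    d=np.c_[(uv[:,0]-s["cx"])/s["fx"],(uv[:,1]-s["cy"])/s["fy"],np.ones(len(uv))]@s["W"][:3,:3].T
    o=s["W"][:3,3]; return o+d*((z-o[2])/d[:,2])[:,None]
def cloud(s):
    v,u=np.mgrid[:480,:640]; d=s["depth"]
    P=np.stack([(u-s["cx"])/s["fx"]*d,(v-s["cy"])/s["fy"]*d,d],-1)
    return P@s["W"][:3,:3].T+s["W"][:3,3]
def hsv(s,lo,hi):
    h=cv2.cvtColor(s["img"],cv2.COLOR_BGR2HSV); return cv2.inRange(h,np.array(lo),np.array(hi))
E
python3 - <<'E'
from h import *
print(arm.read_state())
for n in("top","side"):
    s=cam(n); cv2.imwrite(f"pics/{n}0.png",s["img"]); print(n,s["W"].round(3).tolist(),s["fx"])
    np.savez(f"{n}0.npz",**{k:np.array(v) for k,v in s.items()})
E
```

```text
{'time': 0.0, 'joint_pos': array([-1.50935182e+00,  1.81544314e-01,  1.60800670e+00, -2.21916794e-06,
        1.35382657e+00, -2.06307697e-01]), 'qd': array([-3.70058323e-05,  4.18325848e-04, -7.54235940e-04,  3.14048801e-03,
       -2.95475675e-05, -2.73153487e-05]), 'joint_torque': array([-3.28757123e-04, -4.44872940e+01, -3.51339376e+01, -3.40917186e-04,
        9.09320806e-03,  9.37239832e-06]), 'tcp_pos': array([ 0.15210286, -0.55396157,  0.24438294]), 'tcp_rot': array([ 0.56185079,  0.42926426,  0.56267749, -0.42831055]), 'wrist_force': array([ 0.06270218,  0.75201542, -0.62378553]), 'torque': array([-0.00649385, -0.02188288,  0.02575446]), 'width': 0.08520573722109115}
top [[0.014, -0.981, 0.191, 0.359], [-1.0, -0.019, -0.021, 0.014], [0.024, -0.191, -0.981, 1.294], [0.0, 0.0, 0.0, 1.0]] 515.8378362976792
side [[-0.971, -0.176, 0.159, 0.42], [-0.237, 0.747, -0.621, 0.826], [-0.009, -0.641, -0.767, 1.09], [0.0, 0.0, 0.0, 1.0]] 491.6877391450498
```

View pics/top0.png

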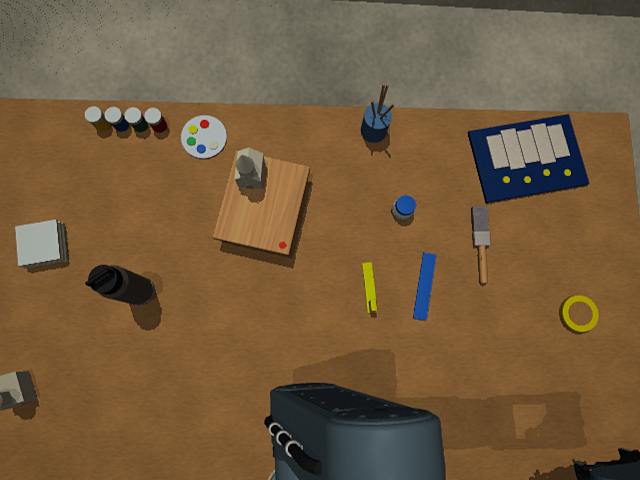

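View pics/side0.png

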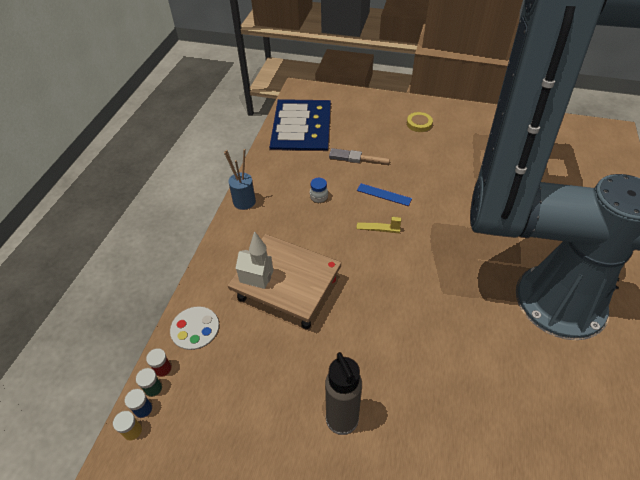

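Top view: slab at about (262,205) px with the red dot at (283,245), yellow shim at (370,288) with its tab at the lower end, and the blue packer at (425,287). The flask stands at (120,285), clear of the entry side. The side view agrees.

Run:
```python
from h import *
def rect(P):
    (c,(w,h),a)=cv2.minAreaRect((P[:,:2]*1000).astype(np.float32)); b=cv2.boxPoints((c,(w,h),a))
    e=b[1]-b[0] if np.linalg.norm(b[1]-b[0])>np.linalg.norm(b[2]-b[1]) else b[2]-b[1]
    y=np.degrees(np.arctan2(e[1],e[0])); y=(y+90)%180-90
    return np.round(c,1),np.round(sorted((w,h)),1),round(y,2)
def big(m):
    n,l,st,_=cv2.connectedComponentsWithStats(m); k=1+np.argmax(st[1:,4]); return (l==k).astype(np.uint8)
for n in("top","side"):
    s=dict(np.load(f"{n}0.npz")); print(n)
    c=cloud(s)
    blue=hsv(s,(105,150,60),(125,255,255)); 
    roi=np.zeros_like(blue)
    if n=="top": roi[245:330,405:445]=255
    else: roi[175:215,345:420]=255
    m=big(blue&roi); cn=max(cv2.findContours(m,0,1)[0],key=len)[:,0]; print("blue",rect(ray(s,cn,.005)))
    roi[:]=0
    if n=="top": roi[255:320,355:385]=255
    else: roi[210:240,350:410]=255
    ym=big(hsv(s,(22,120,60),(35,255,255))&roi); P=c[ym>0]; print("z pct",np.percentile(P[:,2],[5,50,99]).round(4))
    cn=max(cv2.findContours(ym,0,1)[0],key=len)[:,0]; print("yellow",rect(ray(s,cn,.005)))
    t=P[P[:,2]>.025]; print("tab",len(t),t.mean(0).round(4),t.min(0).round(4),t.max(0).round(4))
    red=hsv(s,(0,150,120),(6,255,255)); n2,l,st,ce=cv2.connectedComponentsWithStats(red)
    for k in range(1,n2):
        if st[k,4]>8: print("red",st[k,4],ce[k].round(1),ray(s,ce[k],.075).round(4))
    sl=((abs(c[...,2]-.075)<.012)).astype(np.uint8)*255
    if n=="top": sl[:, :200]=0; sl[:,330:]=0; sl[280:]=0
    else: sl[:220]=0;sl[340:]=0;sl[:,:220]=0;sl[:,350:]=0
    b=big(sl); cn=max(cv2.findContours(b,0,1)[0],key=len)[:,0]; 
    print("slab z",np.median(c[b>0][:,2]),rect(ray(s,cn,.075)), rect(c[b>0]))
```

```text
top
blue (array([ 511.5, -277.3]), array([ 33.4, 168.9]), np.float32(-10.23))
z pct [0.     0.008  0.0517]
yellow (array([ 506.2, -138.2]), array([ 25.9, 128. ]), np.float32(5.61))
tab 75 [ 0.4552 -0.1395  0.0639] [ 0.3592 -0.1494  0.0261] [0.4697 0.0142 1.2938]
red 59 [203.9 123.5] [[0.9021 0.2842 0.075 ]]
red 39 [282.1 244.9] [[0.5957 0.0796 0.075 ]]
slab z 0.07451065949715296 (array([701.4, 132.3]), array([190.1, 231.1]), np.float32(-11.88)) (array([703.8, 132.8]), array([190.6, 232.6]), np.float32(-11.92))
side
blue (array([ 513.1, -277.4]), array([ 32. , 166.7]), np.float32(-10.27))
z pct [0.0026 0.0097 0.0525]
yellow (array([ 508.4, -154.5]), array([ 59.8, 128.2]), np.float32(6.55))
tab 83 [ 0.4579 -0.1027  0.0798] [ 0.4199 -0.1496  0.0261] [0.4723 0.8262 1.0897]
red 30 [331.1 264. ] [[0.5973 0.0785 0.075 ]]
red 53 [181.  323.4] [[0.902  0.3318 0.075 ]]
slab z 0.07532686813993128 (array([703.7, 138.2]), array([196.6, 232.9]), np.float32(-11.87)) (array([705. , 134.8]), array([194. , 231.3]), np.float32(-11.62))
```

```bash
cat >> h.py <<'E'
def plan(tgt,yaw):
    """tgt: TCP goal (m), yaw: goal direction of tool z (jaw axis) in world, deg, mod 180. Prints turn and then shift in turned tool axes (mm)"""
    st=arm.read_state(); q=st["tcp_rot"]; M=R.from_quat([q[1],q[2],q[3],q[0]]).as_matrix()
    z=M[:,2]; cur=np.degrees(np.arctan2(z[1],z[0]))
    d=(yaw-cur+90)%180-90; tx=-d   # tool x down: +turn about x = -yaw
    M2=M@R.from_rotvec([np.radians(tx),0,0]).as_matrix()
    dl=(np.array(tgt)-st["tcp_pos"])*1000
    print("tcp",st["tcp_pos"].round(4),"jawyaw",round(cur,2),"toolx",M[:,0].round(3),"t",round(st["time"],2),"F",st["wrist_force"].round(1),"w",round(st["width"],4))
    print("turn rad",round(np.radians(tx),4),"j6",st["joint_pos"][5].round(2),"then shift mm",(M2.T@dl).round(1))
E
python3 - <<'E'
from h import *
print(arm.nose_length)
s=arm.snapshot("wrist"); print(np.array(s["hand_eye"]).round(3),s["fx"])
plan([.473,-.270,.2],90-10.2)
for n in("top","side"):
    s=dict(np.load(f"{n}0.npz")); c=cloud(s)
    m=hsv(s,(22,120,60),(35,255,255))>0
    ok=m&(abs(c[...,0]-.5)<.1)&(abs(c[...,1]+.14)<.06)
    P=c[ok]; t=P[P[:,2]>.047]; print(n,len(t),t.mean(0).round(4)); t=P[P[:,2]<.012]; 
    print(cv2.fitLine(t[:,:2].astype(np.float32),2,0,.01,.01).ravel())
E
```

```text
0.014
[[-0.001 -0.318  0.948 -0.13 ]
 [ 0.001 -0.948 -0.318  0.082]
 [ 1.     0.     0.001 -0.   ]
 [ 0.     0.     0.     1.   ]] 337.3028540110933
tcp [ 0.1521 -0.5541  0.2446] jawyaw -74.66 toolx [-0.     0.001 -1.   ] t 0.15 F [-0.1  0.2  0.1] w 0.0854
turn rad 0.4458 j6 -0.21 then shift mm [  45.   265.5 -336.4]
top 54 [ 0.4561 -0.1423  0.0494]
[ 0.9983968   0.05660212  0.5168606  -0.13607125]
side 32 [ 0.4591 -0.1398  0.0502]
[ 0.99827117  0.05877615  0.5139152  -0.13475375]
```

>>> servo_tool(rows=[[[0,0,0,0.149],[0,0,0,0.149],[0,0,0,0.148],[6,38,-48,0],[6,38,-48,0],[6,38,-48,0],[6,38,-48,0],[6,38,-48,0],[6,38,-48,0],[6,38,-48,0]]], claw=0.2)

```text
time: 1.4
tcp_pos: [0.4816, -0.2724, 0.2004]
tcp_rot: [0.446, 0.549, 0.447, -0.548]
wrist_force: [0.0, -0.7, 0.0]
width: 0.0516
```

Run:
```python
from h import *
s=cam("wrist"); cv2.imwrite("pics/w1.png",s["img"]); c=cloud(s)
m=hsv(s,(105,150,60),(125,255,255)); cs=[k[:,0] for k in cv2.findContours(m,0,1)[0] if len(k)>40]
for k in cs: print("blue",len(k),cv2.minAreaRect((ray(s,k,.005)[:,:2]*1000).astype(np.float32)),k.min(0),k.max(0))
plan([.473,-.270,.1],90-10.2)
```

```text
blue 421 ((514.239501953125, -277.1932373046875), (33.48336410522461, 169.04580688476562), 79.93472290039062) [298  87] [337 265]
tcp [ 0.4858 -0.2667  0.1996] jawyaw -101.41 toolx [ 0.002  0.006 -1.   ] t 1.45 F [-0.2  4.6  0.1] w 0.0507
turn rad -0.021 j6 1.05 then shift mm [ 99.6 -12.1   6.2]
```

View pics/w1.png

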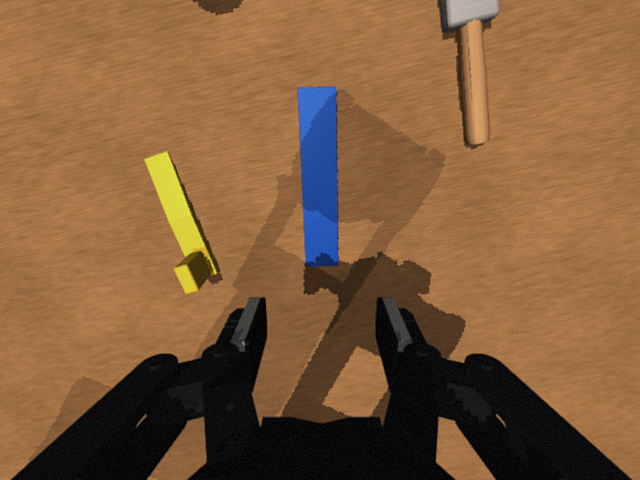

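The wrist view shows the packer at (320,175) px with its near end at (320,265), just ahead of the fingers. The shim is at left, with its tab at (190,275). The arm was still settling, so I'll measure again lower.

>>> servo_tool(rows=[[[20,-12,6,-0.021],[30,0,0,0],[30,0,0,0],[0,0,0,0],[0,0,0,0],[0,0,0,0]]])

```text
time: 2.2
tcp_pos: [0.4755, -0.2672, 0.119]
tcp_rot: [0.455, 0.543, 0.456, -0.538]
wrist_force: [0.8, 0.0, 0.2]
width: 0.0516
```

Run:
```python
from h import *
s=cam("wrist"); 
m=hsv(s,(105,150,60),(125,255,255)); cs=[k[:,0] for k in cv2.findContours(m,0,1)[0] if len(k)>40]
for k in cs: print("blue",len(k),cv2.minAreaRect((ray(s,k,.005)[:,:2]*1000).astype(np.float32)),k.min(0),k.max(0))
plan([.472,-.270,.0155],90-10.2)
```

```text
blue 558 ((514.2574462890625, -277.14532470703125), (33.66205596923828, 168.8818359375), 79.9756088256836) [302  61] [353 296]
tcp [ 0.4757 -0.2674  0.1193] jawyaw -99.75 toolx [ 0.004  0.005 -1.   ] t 2.25 F [-0.  -0.4  0.7] w 0.0511
turn rad 0.0078 j6 1.0 then shift mm [103.7  -3.5   3.8]
```

>>> servo_tool(rows=[[[35,-2.5,3.8,0.008],[35,0,0,0],[25,0,0,0],[0,0,0,0],[0,0,0,0]]])

```text
time: 2.88
tcp_pos: [0.4774, -0.2748, 0.0288]
tcp_rot: [0.457, 0.545, 0.449, -0.54]
wrist_force: [0.5, -0.3, -0.2]
width: 0.0508
```

Run:
```python
from h import *
plan([.4735,-.270,.0155],90-10)
```

```text
tcp [ 0.4774 -0.2748  0.0288] jawyaw -100.25 toolx [ 0.014 -0.004 -1.   ] t 2.88 F [ 0.5 -0.3 -0.2] w 0.0508
turn rad -0.0043 j6 1.0 then shift mm [13.2 -4.9 -4. ]
```

>>> servo_tool(rows=[[[8,-5,-4,-0.004],[4,0,0,0],[0,0,0,0],[0,0,0,0]]])

```text
time: 3.38
tcp_pos: [0.4747, -0.2709, 0.0191]
tcp_rot: [0.46, 0.545, 0.449, -0.538]
wrist_force: [-0.2, 0.1, 0.6]
width: 0.051
```

Run:
```python
from h import *
plan([.4735,-.270,.0155],90-10)
plan([.4735,-.270,.0155],90-10)
s=cam("wrist");cv2.imwrite("pics/w2.png",s["img"])
plan([.4735,-.270,.0155],90-10)
```

```text
tcp [ 0.4747 -0.2709  0.0191] jawyaw -99.98 toolx [ 0.017 -0.007 -1.   ] t 3.38 F [-0.2  0.1  0.6] w 0.051
turn rad 0.0003 j6 1.0 then shift mm [ 3.5 -1.4 -0.7]
tcp [ 0.4747 -0.2709  0.0191] jawyaw -99.98 toolx [ 0.017 -0.007 -1.   ] t 3.38 F [-0.2  0.1  0.6] w 0.051
turn rad 0.0003 j6 1.0 then shift mm [ 3.5 -1.4 -0.7]
tcp [ 0.4748 -0.271   0.0191] jawyaw -99.99 toolx [ 0.018 -0.007 -1.   ] t 3.42 F [ 0.1 -0.2 -1. ] w 0.0508
turn rad 0.0003 j6 1.0 then shift mm [ 3.5 -1.5 -0.8]
```

View pics/w2.png

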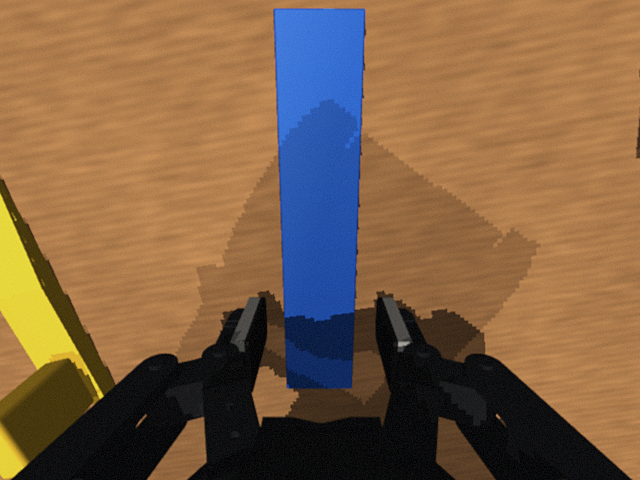

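The packer lies centred between the pads, its near end at (320,388) px. I'll lower a little more and grip.

>>> servo_tool(rows=[[[2.5,-1.4,-0.7,0],[1,0,0,0],[0,0,0,0]]])

```text
time: 3.8
tcp_pos: [0.4735, -0.2701, 0.0154]
tcp_rot: [0.461, 0.545, 0.449, -0.538]
wrist_force: [0.8, -0.8, -0.2]
width: 0.051
```

>>> servo_tool(rows=[[[0,0,0,0],[0,0,0,0],[0,0,0,0],[0,0,0,0],[0,0,0,0],[0,0,0,0]]], claw=-1)

```text
time: 4.55
tcp_pos: [0.4737, -0.2702, 0.0159]
tcp_rot: [0.461, 0.545, 0.449, -0.538]
wrist_force: [-1.5, 0.9, 1.8]
width: 0.0311
```

>>> servo_tool(rows=[[[-20,0,0,0],[-30,0,0,0],[-30,0,0,0],[0,0,0,0],[0,0,0,0],[0,0,0,0]]])

```text
time: 5.3
tcp_pos: [0.4704, -0.2681, 0.0942]
tcp_rot: [0.459, 0.545, 0.45, -0.539]
wrist_force: [0.2, 0.7, 0.2]
width: 0.0307
```

Run:
```python
from h import *
plan([.449,.110,.085],90-11.9)
s=cam("wrist"); cv2.imwrite("pics/w3.png",s["img"])
m=hsv(s,(105,150,60),(125,255,255)); c=cloud(s)
P=c[(m>0)&(s["depth"]>0)]; print(P[:,2].min(),np.median(P[:,2]),P[:,2].max())
A=np.c_[P[:,:2],np.ones(len(P))]; k=np.linalg.lstsq(A,P[:,2],rcond=None)[0]; print("slopes",k.round(3))
cn=max(cv2.findContours(m,0,1)[0],key=len)[:,0]; print(cv2.minAreaRect((ray(s,cn,np.median(P[:,2]))[:,:2]*1000).astype(np.float32)))
```

```text
tcp [ 0.4704 -0.2681  0.0942] jawyaw -100.0 toolx [ 0.014 -0.004 -1.   ] t 5.3 F [0.2 0.7 0.2] w 0.0307
turn rad 0.0331 j6 1.0 then shift mm [   7.6  -99.  -365.6]
-0.0006278199229752257 0.08353472679103291 0.08666162994595084
slopes [-0.006  0.029  0.095]
((510.4095764160156, -275.0416564941406), (33.59299850463867, 169.5390167236328), 80.0197982788086)
```

>>> servo_tool(rows=[[[0,-20,0,0.033],[0,-50,0,0],[0,-49,0,0],[0,0,-60,0],[0,0,-60,0],[0,0,-60,0],[0,0,-60,0],[0,0,-60,0],[0,0,-50,0],[0,0,0,0]]])

```text
time: 6.6
tcp_pos: [0.4236, 0.1055, 0.0872]
tcp_rot: [0.444, 0.554, 0.44, -0.55]
wrist_force: [-0.1, -1.2, -2.0]
width: 0.0306
```

>>> servo_tool(rows=[[[0,0,0,0],[0,0,0,0]]])

```text
time: 6.85
tcp_pos: [0.4226, 0.1046, 0.0861]
tcp_rot: [0.443, 0.554, 0.44, -0.551]
wrist_force: [0.0, -0.7, -0.6]
width: 0.0307
```

Run:
```python
from h import *
plan([.429,.114,.0175],90-11.9)
s=cam("wrist"); cv2.imwrite("pics/w4.png",s["img"])
m=hsv(s,(105,150,60),(125,255,255))
st=arm.read_state(); z=st["tcp_pos"][2]-.0107
cn=max(cv2.findContours(m,0,1)[0],key=len)[:,0]; print(cv2.minAreaRect((ray(s,cn,z)[:,:2]*1000).astype(np.float32)))
red=hsv(s,(0,150,100),(6,255,255))
n2,l,t,ce=cv2.connectedComponentsWithStats(red)
for k in range(1,n2):
    if t[k,4]>8: print("red",t[k],ce[k].round(1),ray(s,ce[k],.075).round(4))
c=cloud(s); b=(abs(c[...,2]-.075)<.01).astype(np.uint8); b[s["depth"]<=0]=0; b[m>0]=0
n2,l,t,ce=cv2.connectedComponentsWithStats(b); k=1+np.argmax(t[1:,4]); P=c[l==k]; print(t[k],P[:,2].mean()); 
cn=max(cv2.findContours((l==k).astype(np.uint8),0,1)[0],key=len)
print(np.c_[cv2.approxPolyDP(cn,6,True)[:,0],ray(s,cv2.approxPolyDP(cn,6,True)[:,0],.075).round(4)])
```

```text
tcp [0.4226 0.1046 0.0861] jawyaw -102.69 toolx [ 0.006 -0.001 -1.   ] t 6.85 F [ 0.  -0.7 -0.6] w 0.0307
turn rad -0.0138 j6 1.76 then shift mm [ 68.6   4.  -10.5]
((461.80859375, 95.8796615600586), (33.66035842895508, 169.48265075683594), 77.35601806640625)
[270 274  20  73 278] 0.07983275773509291
[[2.840e+02 2.740e+02 4.456e-01 1.168e-01 7.500e-02]
 [2.840e+02 2.930e+02 4.363e-01 1.192e-01 7.500e-02]
 [2.700e+02 3.010e+02 4.338e-01 1.266e-01 7.500e-02]
 [2.860e+02 3.020e+02 4.316e-01 1.194e-01 7.500e-02]
 [2.870e+02 3.460e+02 4.082e-01 1.250e-01 7.500e-02]]
```

View pics/w4.png

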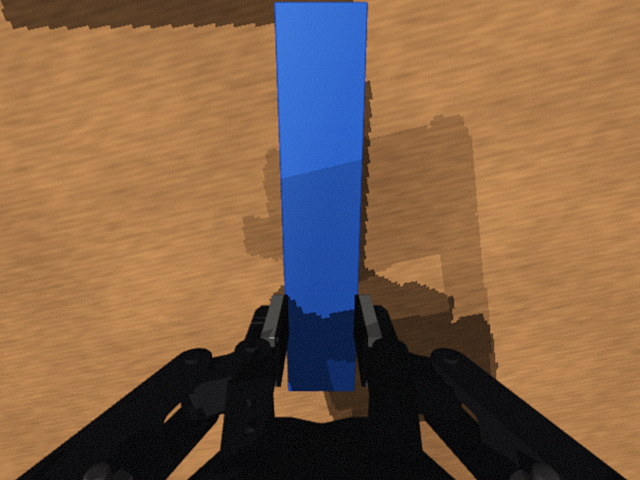

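The packer is held straight, and the only sign of the stand is its shadow at the top left, so the packer is clear of it. I'll line up and lower.

>>> servo_tool(rows=[[[15,4,-10.5,-0.014],[25,0,0,0],[22,0,0,0],[0,0,0,0],[0,0,0,0],[0,0,0,0]]])

```text
time: 7.65
tcp_pos: [0.4317, 0.108, 0.0247]
tcp_rot: [0.445, 0.554, 0.44, -0.549]
wrist_force: [-0.1, -0.1, -0.6]
width: 0.0308
```

Run:
```python
from h import *
plan([.429,.114,.0175],90-11.9)
for n in("top","side"):
  s=cam(n); cv2.imwrite(f"pics/{n}1.png",s["img"])
  st=arm.read_state(); z=st["tcp_pos"][2]-.0107
  m=hsv(s,(105,150,60),(125,255,255)); c=cloud(s); m[(c[...,1]<-.05)|(c[...,1]>.2)|(c[...,0]>.6)]=0
  cn=max(cv2.findContours(m,0,1)[0],key=cv2.contourArea)[:,0]; print(n,cv2.minAreaRect((ray(s,cn,z)[:,:2]*1000).astype(np.float32)))
  red=hsv(s,(0,150,100),(6,255,255))
  n2,l,t,ce=cv2.connectedComponentsWithStats(red)
  for k in range(1,n2):
    p=ray(s,ce[k],.075)[0]
    if t[k,4]>8 and p[0]<.7: print("red",t[k,4],p.round(4))
```

```text
tcp [0.4317 0.108  0.0247] jawyaw -102.55 toolx [ 0.009 -0.002 -1.   ] t 7.65 F [-0.1 -0.1 -0.6] w 0.0308
turn rad -0.0113 j6 1.77 then shift mm [ 7.2 -3.9 -5.3]
top ((526.497802734375, 84.70198822021484), (33.36652374267578, 49.72773742675781), 77.8475112915039)
red 39 [0.5957 0.0796 0.075 ]
side ((502.21795654296875, 93.6964111328125), (34.26762771606445, 103.41492462158203), 78.15071105957031)
red 30 [0.5973 0.0785 0.075 ]
```

>>> servo_tool(rows=[[[5,0,-6.5,-0.009],[2.5,0,0,0],[0,0,0,0],[0,0,0,0],[0,0,0,0]]])

```text
time: 8.38
tcp_pos: [0.4339, 0.1154, 0.0174]
tcp_rot: [0.448, 0.552, 0.442, -0.547]
wrist_force: [-0.1, -0.3, -0.9]
width: 0.0306
```

Run:
```python
from h import *
plan([.5056,.0993,.0165],90-11.9)
F=np.array([.596,.0792]);nn=np.array([.206,.9785]);
for n in("top","side"):
  s=cam(n); z=arm.read_state()["tcp_pos"][2]-.0107
  m=hsv(s,(105,150,60),(125,255,255)); c=cloud(s); m[(c[...,1]<-.05)|(c[...,1]>.2)|(c[...,0]>.6)]=0
  cn=max(cv2.findContours(m,0,1)[0],key=cv2.contourArea)[:,0]; r=cv2.minAreaRect((ray(s,cn,z)[:,:2]*1000).astype(np.float32)); print(n,r)
  red=hsv(s,(0,150,100),(6,255,255)); n2,l,t,ce=cv2.connectedComponentsWithStats(red)
  for k in range(1,n2):
    p=ray(s,ce[k],.075)[0]
    if t[k,4]>8 and p[0]<.7: print("red",p.round(4),"lateral mm",(p[:2]*1000-r[0])@nn)
```

```text
tcp [0.4339 0.1154 0.0174] jawyaw -101.92 toolx [ 0.011 -0.002 -1.   ] t 8.38 F [-0.1 -0.3 -0.9] w 0.0306
turn rad -0.0004 j6 1.78 then shift mm [ 1.8 73.5  1. ]
top ((529.5426635742188, 93.42369079589844), (32.274593353271484, 49.07866668701172), 77.91472625732422)
red [0.5957 0.0796 0.075 ] lateral mm 0.06375375487737196
side ((504.1138916015625, 100.8010482788086), (32.570587158203125, 103.47132110595703), 78.84362030029297)
red [0.5973 0.0785 0.075 ] lateral mm -2.6029097602412796
```

>>> servo_tool(rows=[[[1.2,0,1,0],[0.1,8,0,0],[0.1,8,0,0],[0.1,8,0,0],[0,0,0,0],[0,0,0,0]]])

```text
time: 9.22
tcp_pos: [0.4597, 0.1087, 0.0164]
tcp_rot: [0.448, 0.552, 0.442, -0.546]
wrist_force: [-1.2, 0.5, -0.6]
width: 0.031
```

Run:
```python
from h import *
plan([.5056,.0985,.0165],90-11.9)
```

```text
tcp [0.4597 0.1087 0.0164] jawyaw -101.95 toolx [ 0.012 -0.002 -1.   ] t 9.22 F [-1.2  0.5 -0.6] w 0.031
turn rad -0.0009 j6 1.76 then shift mm [ 0.4 47.   0.5]
```

>>> servo_tool(rows=[[[0.1,8,0.5,0],[0.1,8,0,0],[0.1,8,0,0],[0.1,8,0,0],[0.1,8,0,0],[0,6,0,0],[0,0,0,0],[0,0,0,0]]])

```text
time: 10.22
tcp_pos: [0.5078, 0.0979, 0.0163]
tcp_rot: [0.448, 0.552, 0.442, -0.546]
wrist_force: [-1.5, -0.9, 0.7]
width: 0.0308
```

Run:
```python
from h import *
plan([.5056,.0985,.0165],90-11.9)
for n in("top","side"):
  s=cam(n); red=hsv(s,(0,150,100),(6,255,255)); n2,l,t,ce=cv2.connectedComponentsWithStats(red)
  for k in range(1,n2):
    p=ray(s,ce[k],.075)[0]
    if t[k,4]>8 and p[0]<.7: print("red",p.round(4))
```

```text
tcp [0.5078 0.0979 0.0163] jawyaw -101.95 toolx [ 0.012 -0.002 -1.   ] t 10.22 F [-1.5 -0.9  0.7] w 0.0308
turn rad -0.001 j6 1.74 then shift mm [-0.3 -2.3 -0.1]
red [0.5973 0.0795 0.075 ]
red [0.5973 0.0785 0.075 ]
```

>>> servo_tool(rows=[[[0,0,0,0],[0,0,0,0],[0,0,0,0],[0,0,0,0]]], claw=0.2)

```text
time: 10.82
tcp_pos: [0.5074, 0.0982, 0.0164]
tcp_rot: [0.448, 0.552, 0.442, -0.546]
wrist_force: [-0.6, -0.4, -0.8]
width: 0.051
```

>>> servo_tool(rows=[[[-10,0,0,0],[-30,-5,0,0],[-45,-20,0,0],[-45,-20,0,0],[0,0,0,0],[0,0,0,0]]])

```text
time: 11.58
tcp_pos: [0.4612, 0.1078, 0.1525]
tcp_rot: [0.449, 0.553, 0.441, -0.546]
wrist_force: [-0.6, -0.4, -1.0]
width: 0.0514
```

Run:
```python
from h import *
plan([.457,-.141,.15],93.3)
F=np.array([596,79.2]);u=np.array([.9785,-.2062]);nn=np.array([.2062,.9785])
for n in("wrist","top","side"):
  s=cam(n); cv2.imwrite(f"pics/{n}2.png",s["img"])
  m=hsv(s,(105,150,60),(125,255,255)); c=cloud(s); m[(c[...,1]<-.05)|(c[...,1]>.2)|(c[...,0]>.65)]=0
  cn=max(cv2.findContours(m,0,1)[0],key=cv2.contourArea)[:,0]; P=ray(s,cn,.005)[:,:2]*1000;r=cv2.minAreaRect(P.astype(np.float32)); print(n,r, "rear along",((P-F)@u).min(),"lat of mid",(np.array(r[0])-F)@nn)
  red=hsv(s,(0,150,100),(6,255,255)); n2,l,t,ce=cv2.connectedComponentsWithStats(red)
  for k in range(1,n2):
    p=ray(s,ce[k],.075)[0]
    if t[k,4]>8 and p[0]<.7: print("red",p.round(4),"lateral mm",(p[:2]*1000-r[0])@nn)
```

```text
tcp [0.4612 0.1078 0.1525] jawyaw -101.96 toolx [ 0.015 -0.002 -1.   ] t 11.57 F [-0.6 -0.4 -1. ] w 0.0514
turn rad -0.2663 j6 1.76 then shift mm [  2.8 -18.5 248.1]
wrist ((526.1597290039062, 94.1829833984375), (33.89335250854492, 123.67619323730469), 78.09386444091797) rear along -133.26745808113384 lat of mid 0.2597853759765604
red [0.5984 0.0805 0.075 ] lateral mm 1.5173295997754679
top ((575.8930053710938, 87.35286712646484), (21.382946014404297, 14.87557601928711), 76.8429183959961) rear along -28.654230887961198 lat of mid 3.831518190765378
red [0.5957 0.0796 0.075 ] lateral mm -3.5401598779518033
side ((528.0078125, 93.53800201416016), (33.57417297363281, 130.41622924804688), 78.54704284667969) rear along -134.59006818248142 lat of mid 0.009745908355711866
red [0.5973 0.0785 0.075 ] lateral mm -0.4043122263097842
```

View pics/wrist2.png

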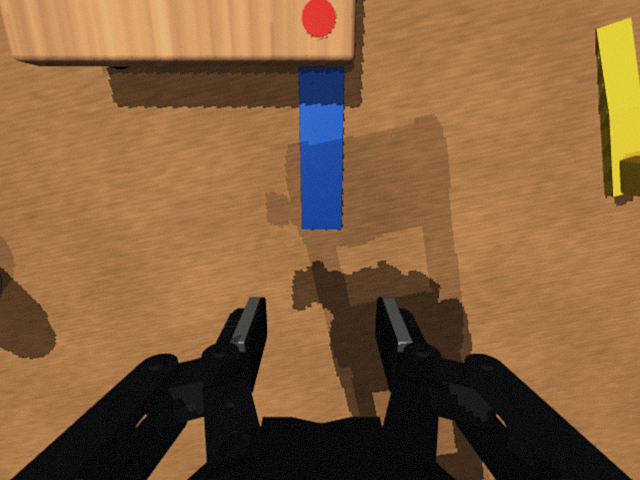

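The wrist view shows the packer entering squarely under the red dot: packer centre x≈322 px, dot (319,18). It lies flat and straight. Next is the shim.

>>> servo_tool(rows=[[[0,0,0,-0.133],[0,0,0,-0.133],[0,-3.5,50,0],[0,-3.5,50,0],[0,-3.5,50,0],[0,-3.5,50,0],[0,-3.5,48,0],[0,0,0,0],[0,0,0,0],[0,0,0,0]]])

```text
time: 12.98
tcp_pos: [0.4555, -0.1462, 0.1396]
tcp_rot: [0.513, 0.483, 0.52, -0.483]
wrist_force: [0.1, 0.3, -0.3]
width: 0.051
```

```bash
cat > w.py <<'E'
from h import *
s=cam("wrist"); cv2.imwrite("pics/wedge.png",s["img"]); c=cloud(s)
m=hsv(s,(22,120,40),(35,255,255)); n,l,t,_=cv2.connectedComponentsWithStats(m); m=(l==1+np.argmax(t[1:,4]))
P=c[m&(s["depth"]>0)]
T=P[abs(P[:,2]-.049)<.002]; r=cv2.minAreaRect((T[:,:2]*1000).astype(np.float32)); print("tab top",len(T),r)
B=P[P[:,2]<.0115]; cn=cv2.minAreaRect((B[:,:2]*1000).astype(np.float32)); print("body",cn)
ce=np.array(r[0])/1000
plan([*ce,.029],93.3)
E
python3 w.py
```

```text
tab top 713 ((460.5604553222656, -141.0455780029297), (27.796829223632812, 13.80368423461914), 4.136577606201172)
body ((506.9509582519531, -136.8509521484375), (130.8575897216797, 25.67629623413086), 5.3683390617370605)
tcp [ 0.4555 -0.146   0.1396] jawyaw -86.13 toolx [-0.008  0.006 -1.   ] t 13.03 F [-0.5  0.3 -1.2] w 0.0513
turn rad 0.01 j6 0.94 then shift mm [110.6   6.3  -3.9]
```

View pics/wedge.png

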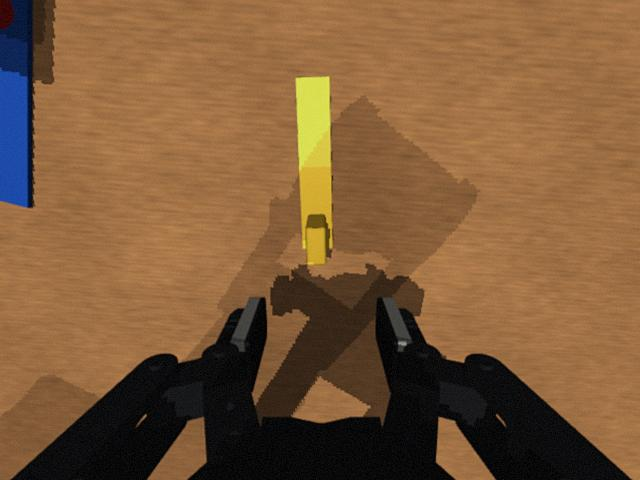

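The shim is dead ahead with its tab at (317,240) px, lined up with the jaws. The nose points away from the robot.

>>> servo_tool(rows=[[[10,6,-4,-0.005],[25,0,0,0],[25,0,0,0],[20,0,0,0],[0,0,0,0],[0,0,0,0]]])

```text
time: 13.78
tcp_pos: [0.4626, -0.1352, 0.0561]
tcp_rot: [0.516, 0.479, 0.523, -0.479]
wrist_force: [-0.4, 1.0, 0.1]
width: 0.0515
```

```bash
python3 w.py
```

```text
tab top 1112 ((460.373291015625, -141.3316650390625), (28.46465492248535, 13.836021423339844), 5.840210437774658)
body ((492.1672058105469, -138.64935302734375), (160.72804260253906, 25.40715217590332), 5.4820332527160645)
tcp [ 0.4625 -0.1352  0.0561] jawyaw -85.35 toolx [-0.007  0.007 -1.   ] t 13.82 F [ 0.7  0.3 -0.4] w 0.0512
turn rad 0.0236 j6 0.96 then shift mm [27.1 -2.3  6.2]
```

>>> servo_tool(rows=[[[2,-2.3,6.2,-0.014],[12,0,0,0],[12,0,0,0],[0,0,0,0],[0,0,0,0]]])

```text
time: 14.45
tcp_pos: [0.4613, -0.1426, 0.0296]
tcp_rot: [0.521, 0.476, 0.526, -0.475]
wrist_force: [1.1, 0.1, 0.7]
width: 0.0512
```

Run:
```python
from h import *
plan([.4604,-.1412,.029],95.6)
```

```text
tcp [ 0.4613 -0.1426  0.0296] jawyaw -84.51 toolx [-0.005  0.005 -1.   ] t 14.45 F [1.1 0.1 0.7] w 0.0512
turn rad -0.0019 j6 0.93 then shift mm [ 0.6 -0.8 -1.4]
```

>>> servo_tool(rows=[[[0.5,-0.5,-1.4,0],[0,0,0,0],[0,0,0,0],[0,0,0,0],[0,0,0,0],[0,0,0,0],[0,0,0,0]]], claw=-1)

```text
time: 15.32
tcp_pos: [0.461, -0.1411, 0.0296]
tcp_rot: [0.521, 0.476, 0.526, -0.475]
wrist_force: [0.7, -0.7, 0.2]
width: 0.0134
```

>>> servo_tool(rows=[[[-15,0,0,0.076],[-20,0,0,0.076],[-20,0,0,0.076],[-10,0,0,0.076],[0,0,0,0],[0,0,0,0]]])

```text
time: 16.08
tcp_pos: [0.4605, -0.141, 0.0954]
tcp_rot: [-0.44, -0.551, -0.446, 0.551]
wrist_force: [0.0, 0.4, -0.8]
width: 0.0131
```

Run:
```python
from h import *
plan([.4434,.1119,.09],78.1)
```

```text
tcp [ 0.4605 -0.141   0.0954] jawyaw -102.34 toolx [-0.006  0.006 -1.   ] t 16.07 F [ 0.   0.4 -0.8] w 0.0131
turn rad -0.0077 j6 1.24 then shift mm [   7.1  -68.8 -243.9]
```

>>> servo_tool(rows=[[[0,-20,0,-0.008],[0,-49,0,0],[0,0,-40,0],[0,0,-55,0],[0,0,-55,0],[0,0,-55,0],[0,0,-39,0],[0,0,0,0],[0,0,0,0],[0,0,0,0]]])

```text
time: 17.32
tcp_pos: [0.4384, 0.1175, 0.0918]
tcp_rot: [-0.442, -0.546, -0.452, 0.55]
wrist_force: [1.0, 1.0, -0.9]
width: 0.0133
```

```bash
cat > a.py <<'E'
from h import *
plan([.4434,.1119,.0345],78.1)
u=np.array([.9785,-.2062]);nn=np.array([.2062,.9785])
st=arm.read_state(); zu=st["tcp_pos"][2]-.0295
s=cam("wrist"); cv2.imwrite("pics/al.png",s["img"]); c=cloud(s); D=s["depth"]>0
def fit(P,txt):
    r=cv2.minAreaRect((P[:,:2]*1000).astype(np.float32)); (w,h),a=r[1],r[2]; y=a if w>h else a-90
    print(txt,np.round(r[0],1),np.round(r[1],1),"yaw",round(y,2),"lat",round(np.array(r[0])@nn,2),"along max/min",(P[:,:2]@u*1000).max().round(1),(P[:,:2]@u*1000).min().round(1))
m=hsv(s,(22,120,40),(35,255,255)); n,l,t,_=cv2.connectedComponentsWithStats(m); m=(l==1+np.argmax(t[1:,4]))&D
P=c[m]; P=P[P[:,2]<zu+.012]; fit(P,"wedge body")
Q=P[(P@np.r_[u,0])>(P@np.r_[u,0]).max()-.06]; A=np.c_[Q[:,:2]@u,np.ones(len(Q))]; print("nose slope (exp -.125)",np.linalg.lstsq(A,Q[:,2],rcond=None)[0][0].round(4),"nose z",Q[:,2].min().round(4),"zu",zu.round(4))
f=Q; r=np.polyfit(f[:,:2]@u,f[:,:2]@nn,1); print("nose strip lat mean",(f[:,:2]@nn).mean().round(4),)
m=(hsv(s,(105,150,60),(125,255,255))>0)&D&(c[...,0]>.4)&(c[...,2]<.02); fit(c[m],"packer") if m.any() else 0
m=(hsv(s,(0,150,100),(6,255,255))>0)&D
if m.any(): fit(c[m],"dot")
E
python3 a.py
```

```text
tcp [0.4384 0.1175 0.0918] jawyaw -101.58 toolx [-0.013  0.007 -1.   ] t 17.32 F [ 1.   1.  -0.9] w 0.0133
turn rad 0.0056 j6 1.76 then shift mm [57.2  6.8  4.6]
wedge body [489.6 107.2] [ 34.8 138.2] yaw -10.84 lat 205.83 along max/min 525.8 388.2
nose slope (exp -.125) -0.1289 nose z -0.0005 zu 0.0623
nose strip lat mean 0.206
packer [523.5  94.5] [ 34.3 118.3] yaw -11.71 lat 200.39 along max/min 552.0 433.7
```

View pics/al.png

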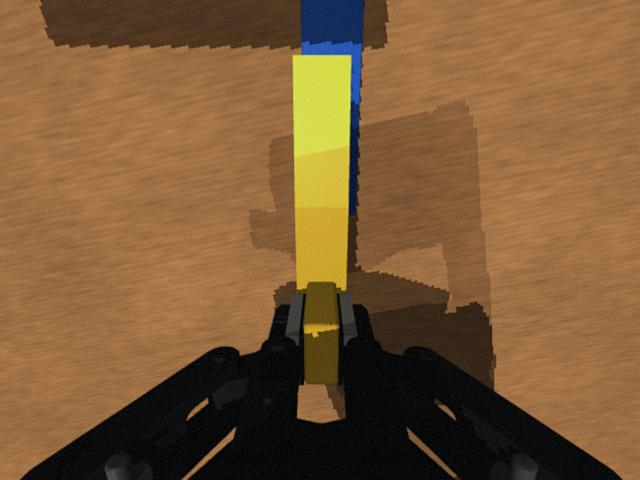

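The shim is level and points along the packer, about 5 mm too far left. Its nose, at (322,57) px, is still clear of the slab edge.

>>> servo_tool(rows=[[[5,0,5,0.005],[20,0,0,0],[20,0,0,0],[6,0,0,0],[0,0,0,0],[0,0,0,0]]])

```text
time: 18.12
tcp_pos: [0.4375, 0.1083, 0.0398]
tcp_rot: [-0.439, -0.549, -0.448, 0.552]
wrist_force: [0.7, 0.1, -0.8]
width: 0.013
```

```bash
python3 a.py
```

```text
tcp [0.4375 0.1083 0.0398] jawyaw -102.28 toolx [-0.011  0.006 -1.   ] t 18.12 F [ 0.7  0.1 -0.8] w 0.013
turn rad -0.0066 j6 1.75 then shift mm [ 5.3  5.1 -4.7]
wedge body [493.1  95.5] [ 25.9 110.2] yaw -12.3 lat 195.14 along max/min 517.8 407.6
nose slope (exp -.125) -0.1322 nose z -0.001 zu 0.0103
nose strip lat mean 0.1956
packer [516.4  96.2] [ 34.1 104.7] yaw -11.88 lat 200.56 along max/min 537.8 433.1
```

>>> servo_tool(rows=[[[1,0,-5,-0.006],[2,0,0,0],[0,0,0,0],[0,0,0,0]]])

```text
time: 18.68
tcp_pos: [0.4396, 0.1139, 0.0379]
tcp_rot: [-0.442, -0.548, -0.449, 0.55]
wrist_force: [-0.4, 0.0, 0.2]
width: 0.0132
```

```bash
python3 a.py
```

```text
tcp [0.4396 0.1139 0.0379] jawyaw -101.86 toolx [-0.009  0.006 -1.   ] t 18.68 F [-0.4  0.   0.2] w 0.0132
turn rad 0.0007 j6 1.76 then shift mm [3.3 4.1 1.2]
wedge body [463.2 108.5] [ 25.4 173.6] yaw -11.43 lat 201.69 along max/min 517.5 344.1
nose slope (exp -.125) -0.1277 nose z 0.0043 zu 0.0084
nose strip lat mean 0.2022
packer [515.7  96.2] [ 34.3 107.4] yaw -11.89 lat 200.48 along max/min 538.4 431.1
```

>>> servo_tool(rows=[[[1.5,0,1.2,0],[1.3,0,0,0],[0,0,0,0],[0,0,0,0]]])

```text
time: 19.23
tcp_pos: [0.4394, 0.1126, 0.0349]
tcp_rot: [-0.442, -0.548, -0.449, 0.55]
wrist_force: [-0.2, -0.2, 0.7]
width: 0.013
```

>>> servo_tool(rows=[[[0,6,0,0],[0,8,0,0],[0,8,0,0],[0,6,0,0],[0,0,0,0],[0,0,0,0]]])

```text
time: 19.98
tcp_pos: [0.4696, 0.1062, 0.0347]
tcp_rot: [-0.442, -0.548, -0.449, 0.55]
wrist_force: [-0.6, 0.5, 1.1]
width: 0.0135
```

```bash
python3 a.py
```

```text
tcp [0.4696 0.1062 0.0347] jawyaw -101.89 toolx [-0.008  0.006 -1.   ] t 19.98 F [-0.6  0.5  1.1] w 0.0135
turn rad 0.0002 j6 1.74 then shift mm [  0.5 -26.8  -0.1]
wedge body [494.3 100.7] [ 24.6 171.3] yaw -11.87 lat 200.47 along max/min 548.5 377.2
nose slope (exp -.125) -0.1256 nose z 0.0042 zu 0.0052
nose strip lat mean 0.2008
packer [528.9  93.4] [ 34.3 129.1] yaw -11.75 lat 200.42 along max/min 562.7 433.7
```

>>> servo_tool(rows=[[[0,4,0,0],[0,4,0,0],[0,3,0,0],[0,0,0,0]]])

```text
time: 20.52
tcp_pos: [0.4807, 0.104, 0.0348]
tcp_rot: [-0.442, -0.548, -0.449, 0.55]
wrist_force: [-0.4, 1.2, 0.5]
width: 0.0132
```

>>> servo_tool(rows=[[[0,1.5,0,0],[0,1.5,0,0],[0,1.5,0,0],[0,0,0,0]]])

```text
time: 21.02
tcp_pos: [0.4852, 0.1031, 0.0348]
tcp_rot: [-0.442, -0.548, -0.449, 0.55]
wrist_force: [-0.3, 0.2, 2.2]
width: 0.0133
```

>>> servo_tool(rows=[[[0,1,0,0],[0,1,0,0],[0,1,0,0],[0,0,0,0]]])

```text
time: 21.52
tcp_pos: [0.4876, 0.1026, 0.0347]
tcp_rot: [-0.442, -0.548, -0.45, 0.55]
wrist_force: [-1.9, 0.2, 3.0]
width: 0.0128
```

```bash
cat > f.py <<'E'
from h import *
F=[];
for i in range(4): F.append(arm.read_state()["wrist_force"]); arm.snapshot("wrist")
st=arm.read_state();F.append(st["wrist_force"]); F=np.array(F); p=st["tcp_pos"]
u=np.array([.9785,-.2062,0])
print("F mean",F.mean(0).round(2),"along",(F@u).mean().round(2),"sd",(F@u).std().round(2),"pos along",(p@u*1000).round(2),"z",p[2].round(4),"nose-foot",(p@u*1000+112-567.8).round(1),"t",st["time"])
E
python3 f.py
```

```text
F mean [-2.19  0.71  3.27] along -2.29 sd 0.25 pos along 455.98 z 0.0347 nose-foot 0.2 t 21.725
```

>>> servo_tool(rows=[[[-0.5,0,0,0],[0,0,0,0]]])

```text
time: 21.98
tcp_pos: [0.4877, 0.1025, 0.035]
tcp_rot: [-0.442, -0.548, -0.45, 0.55]
wrist_force: [-0.7, 0.8, 0.8]
width: 0.0132
```

```bash
python3 f.py
```

```text
F mean [-0.69  0.6   0.9 ] along -0.8 sd 0.36 pos along 456.1 z 0.035 nose-foot 0.3 t 22.175
```

>>> servo_tool(rows=[[[-0.1,1,0,0],[-0.05,1,0,0],[-0.05,1,0,0],[0,0,0,0]]])

```text
time: 22.68
tcp_pos: [0.4882, 0.1025, 0.0352]
tcp_rot: [-0.441, -0.546, -0.451, 0.551]
wrist_force: [-1.4, 0.0, 3.2]
width: 0.0134
```

```bash
python3 f.py
```

```text
F mean [-3.46  0.52  4.79] along -3.49 sd 1.22 pos along 456.57 z 0.0351 nose-foot 0.8 t 22.875
```

>>> servo_tool(rows=[[[0,0,0,0],[0,0,0,0],[0,0,0,0]]], claw=-0.2)

```text
time: 23.25
tcp_pos: [0.4892, 0.1022, 0.0349]
tcp_rot: [-0.441, -0.547, -0.45, 0.551]
wrist_force: [0.2, -0.5, 0.3]
width: 0.0343
```

>>> servo_tool(rows=[[[-15,0,0,0],[-40,-5,0,0],[-50,-20,0,0],[-20,-20,0,0],[0,0,0,0],[0,0,0,0],[0,0,0,0]]], claw=-0.2)

```text
time: 24.12
tcp_pos: [0.4476, 0.1102, 0.1675]
tcp_rot: [-0.442, -0.548, -0.449, 0.55]
wrist_force: [-0.5, 0.5, 0.3]
width: 0.0341
```

```bash
cat > b.py <<'E'
from h import *
u=np.array([.9785,-.2062]);nn=np.array([.2062,.9785])
plan([.46,.1,.15],78.1)
s=cam("wrist"); cv2.imwrite("pics/b.png",s["img"]); c=cloud(s); D=s["depth"]>0
m=(hsv(s,(22,120,40),(35,255,255))>0)&D&(c[...,1]>0)
T=c[m&(abs(c[...,2]-.054)<.0025)]; r=cv2.minAreaRect((T[:,:2]*1000).astype(np.float32)); print("tab top",len(T),np.round(r[0],1),np.round(r[1],1),"ang",round(r[2],2),"along",round(np.array(r[0])@u,1),"lat",round(np.array(r[0])@nn,1),"z",T[:,2].mean())
P=c[m&(c[...,2]<.017)]; a=P[:,:2]@u; print("body along",np.percentile(a,[0.5,99.5]).round(4)*1000,"lat",np.percentile(P[:,:2]@nn*1000,[1,99]).round(1))
fl=P[(a>a.min()+.05)&(a<a.min()+.075)]
for lo in np.arange(a.min()+.045,a.max(),.008):
    k=(a>=lo)&(a<lo+.008); print(int(lo*1000),k.sum(),"z",(P[k,2].mean()*1000).round(2),"lat",(P[k,:2]@nn).mean().round(4)*1000 if k.any() else 0)
m=(hsv(s,(105,150,60),(125,255,255))>0)&D&(c[...,2]<.02); Q=c[m]; r=cv2.minAreaRect((Q[:,:2]*1000).astype(np.float32)); print("packer",r,"along min",(Q[:,:2]@u).min()*1000)
m=(hsv(s,(0,150,100),(6,255,255))>0)&D&(c[...,2]>.06); Q=c[m]; print("dot",Q.mean(0).round(4) if len(Q) else None, "along/lat",(Q[:,:2]@u).mean()*1000,(Q[:,:2]@nn).mean()*1000)
k=D&(abs(c[...,2]-.075)<.006)&(c[...,0]>.56); Q=c[k]; A=np.c_[Q[:,:2]@u,Q[:,:2]@nn,np.ones(len(Q))]; print("slab plane",len(Q),np.linalg.lstsq(A,Q[:,2],rcond=None)[0].round(4),Q[:,2].mean())
for n in("top","side"):
  s=cam(n); red=hsv(s,(0,150,100),(6,255,255)); n2,l,t,ce=cv2.connectedComponentsWithStats(red)
  for k in range(1,n2):
    p=ray(s,ce[k],.075)[0]
    if t[k,4]>8 and p[0]<.7: print("red",n,p.round(4))
E
python3 b.py
```

```text
tcp [0.4476 0.1102 0.1675] jawyaw -101.9 toolx [-0.01   0.007 -1.   ] t 24.12 F [-0.5  0.5  0.3] w 0.0341
turn rad 0.0 j6 1.75 then shift mm [17.3 14.4  7.5]
tab top 710 [487.4 102.9] [13.6 27.9] ang 77.45 along 455.7 lat 201.1 z 0.054346900907969904
body along [442.8 557.7] lat [189.3 212.5]
478 286 z 15.02 lat 200.8
486 325 z 14.86 lat 200.8
494 304 z 14.74 lat 200.9
502 336 z 14.61 lat 200.7
510 341 z 13.95 lat 200.9
518 365 z 13.0 lat 200.9
526 333 z 12.0 lat 200.7
534 308 z 11.06 lat 201.1
542 319 z 9.96 lat 201.1
550 259 z 9.14 lat 200.3
558 6 z 7.55 lat 201.6
packer ((527.0390625, 93.74223327636719), (33.87669372558594, 125.56654357910156), 78.14755249023438) along min 433.59276724644695
dot [0.5919 0.0819 0.0765] along/lat 562.2832453463477 202.19259899000863
slab plane 11832 [ 0.1267 -0.0005  0.0051] 0.07543865372131878
red top [0.5958 0.0797 0.075 ]
red side [0.5973 0.0785 0.075 ]
```

View pics/b.png

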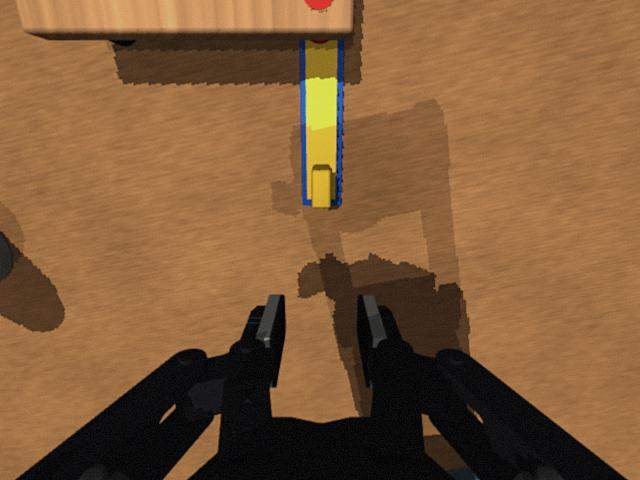

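The shim sits centred on the packer, and a sliver of the red foot shows at (320,41) px directly above it. I'll push gently with shut fingers low behind the tail, which gives a clean reading of the contact force.

>>> servo_tool(rows=[[[20,0,-1,0],[40,0,0,0],[40,0,0,0],[36,0,0,0],[5,0,0,0],[0,0,0,0],[0,0,0,0]]], claw=-1)

```text
time: 25.15
tcp_pos: [0.4479, 0.1117, 0.0222]
tcp_rot: [-0.441, -0.548, -0.449, 0.551]
wrist_force: [0.0, -0.5, -0.3]
width: -0.0001
```

```bash
python3 - <<'E'
from h import *
p=.418*np.array([.9785,-.2062])+.2008*np.array([.2062,.9785])
plan([*p,.021],78.1)
E
python3 f.py
```

```text
tcp [0.4479 0.1117 0.0222] jawyaw -101.95 toolx [-0.011  0.007 -1.   ] t 25.15 F [ 0.  -0.5 -0.3] w -0.0001
turn rad -0.0009 j6 1.76 then shift mm [1.2 2.8 0.9]
F mean [ 0.17  0.07 -0.27] along 0.15 sd 0.43 pos along 415.26 z 0.0222 nose-foot -40.5 t 25.35
```

>>> servo_tool(rows=[[[0.7,4,0.8,0],[0,4,0,0],[0,3,0,0],[0,0,0,0],[0,1,0,0],[0,1,0,0],[0,0,0,0]]])

```text
time: 26.22
tcp_pos: [0.4599, 0.1083, 0.0215]
tcp_rot: [-0.441, -0.547, -0.45, 0.551]
wrist_force: [-1.3, 0.6, 0.4]
width: -0.0004
```

```bash
python3 f.py
```

```text
F mean [-1.91  0.54  0.42] along -1.98 sd 0.55 pos along 427.83 z 0.0216 nose-foot -28.0 t 26.425
```

>>> servo_tool(rows=[[[0,0.7,0,0],[0,0.7,0,0],[0,0.7,0,0],[0,0,0,0]]])

```text
time: 26.92
tcp_pos: [0.46, 0.1082, 0.021]
tcp_rot: [-0.439, -0.546, -0.451, 0.552]
wrist_force: [-3.5, 0.4, 1.2]
width: -0.0
```

```bash
python3 f.py
```

```text
F mean [-4.01  0.78  1.38] along -4.08 sd 0.46 pos along 427.77 z 0.021 nose-foot -28.0 t 27.125
```

>>> servo_tool(rows=[[[0,-3,0,0],[0,-8,0,0],[-20,-10,0,0],[-50,0,0,0],[-55,0,0,0],[-20,0,0,0],[0,0,0,0],[0,0,0,0],[0,0,0,0]]])

```text
time: 28.25
tcp_pos: [0.4405, 0.1114, 0.1693]
tcp_rot: [-0.441, -0.548, -0.45, 0.551]
wrist_force: [0.6, 0.2, 0.2]
width: 0.0001
```

```bash
python3 b.py
python3 - <<'E'
from h import *
for n in("top","side"):
    a=dict(np.load(f"{n}0.npz"))["img"]; s=cam(n); b=s["img"]; cv2.imwrite(f"pics/{n}9.png",b)
    x0,x1,y0,y1=(205,325,130,270) if n=="top" else (225,345,220,330)
    for w,(p,q,r,t) in {"slab":(x0,x1,y0,y1)}.items():
        A=cv2.cvtColor(a[r:t,p:q],6).astype(np.float32);B=cv2.cvtColor(b[r:t,p:q],6).astype(np.float32)
        print(n,cv2.phaseCorrelate(A,B,cv2.createHanningWindow(A.shape[::-1],cv2.CV_32F)),"absdiff",np.abs(A-B).mean())
E
```

```text
tcp [0.4405 0.1114 0.1693] jawyaw -101.96 toolx [-0.012  0.007 -1.   ] t 28.25 F [0.6 0.2 0.2] w 0.0001
turn rad -0.0011 j6 1.76 then shift mm [19.  21.7  7.3]
tab top 714 [488. 103.] [13.6 27.7] ang 78.54 along 456.3 lat 201.4 z 0.054407740557139025
body along [444.  558.8] lat [189.  212.4]
476 329 z 14.91 lat 200.9
484 298 z 15.02 lat 200.9
492 328 z 15.03 lat 200.8
500 332 z 14.88 lat 200.7
508 351 z 14.24 lat 200.6
516 344 z 13.2 lat 200.9
524 339 z 12.18 lat 200.7
532 321 z 11.33 lat 201.1
540 330 z 10.22 lat 201.0
548 331 z 9.21 lat 201.0
556 49 z 8.52 lat 199.2
packer ((528.0894775390625, 93.58228302001953), (34.08777618408203, 127.91922760009766), 78.3940200805664) along min 433.55524159940893
dot None along/lat nan nan
slab plane 7218 [ 3.394e-01 -1.000e-04 -1.124e-01] 0.07508108396020179
red top [0.5958 0.0797 0.075 ]
red side [0.5973 0.0785 0.075 ]
top ((0.008966403094696318, -0.005451432476007767), 0.9660588103863929) absdiff 3.881607
side ((-0.031635878322248345, 0.009269792081866512), 0.977559847301907) absdiff 3.3404546b.py:12: RuntimeWarning: Mean of empty slice.
  m=(hsv(s,(0,150,100),(6,255,255))>0)&D&(c[...,2]>.06); Q=c[m]; print("dot",Q.mean(0).round(4) if len(Q) else None, "along/lat",(Q[:,:2]@u).mean()*1000,(Q[:,:2]@nn).mean()*1000)
  ret = ret.dtype.type(ret / rcount)
```

View pics/side9.png

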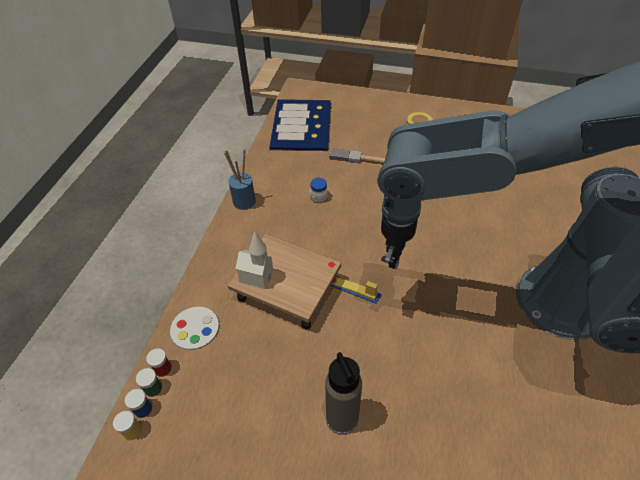

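The side view shows the shim and packer under the red-dot corner, at (357,288) px. The slab, church, flask and jar are where they were, and the gripper is clear.

```bash
python3 -c "
from workcell import arm
print(arm.hand_in())"
```

```text
the job is handed in; nothing more can be done
None
```

I slid the blue packer flat under the red foot, then slid the yellow shim in on top of it, thin end first, until it stopped. I then handed the job in at about 28 s; no verdict was reported.

**What the last checks showed:**
- **Packer:** it lies flat, with its far end about 36 mm past the foot's axis.
- **Shim:** it lies level on the packer, within about 1 mm of its centreline. Its nose is about level with the foot's axis.
- **Snugness:** a push of about 4 N on the shim's tail with shut fingers no longer moved it. An earlier part of that push had seated it by about 0.6 mm.
- **Stand and surroundings:** the stand's image moved by less than 0.05 pixel in both fixed cameras, and the red dot did not move. The church, flask and jar looked undisturbed.

**What I could not check:**
- **Contact and feet:** the foot's underside was hidden, so that it is snug and that the other three feet are still down are inferred from the forces and the unmoved stand. I made no rocking test.
- **Slab tilt:** the last wrist-camera fit of the slab's plane was no use, because the slab's side face spoiled it.
- **Packer alignment:** before I slid the packer in, the top and side cameras disagreed by 2–5 mm on its sideways position. I took a value between them, and the close wrist view then showed it within about 1.5 mm of the red dot.

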